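# Clear the board jig and hold its sprung jaw open

## Task

Make the board-holding jig ready for a new circuit board: with the bench brush, not the fingers, sweep the four loose components off its bed into the tray along its far edge, and put the brush back down on the bench, clear of the jig. Then pull the jig's sprung rod out by its knob until the black ring on the rod has just come out of the sleeve, and finish while still holding it there so that the board can be dropped in; leave everything else on the bench where it is.

Things in the scene. Friction and masses are not known exactly. Their poses are not given: they have to be found in the camera images.
- jig: Board-holding jig, fixed. Origin on the bench under the middle of the space between its two jaws (rod at rest). x points across the bed to the tray, y from the fixed jaw to the rod's knob, z up. In mm: bed from x -75 to 65, y -82 to 134, top 48 above the bench; grey uprights 50 above the bed at y -82 to -70 and y 122 to 134.
- bed (a point): Middle of the flat aluminium bed between the jaws, on its top, 48 mm above the bench; axes as the jig's. The grooved black jaws are 90 long in x (-45 to 45) and stand from 2 to 38 above the bed: face of the fixed one at y -58, of the sprung one at y 59 with the rod at rest (it moves out with the rod).
- tray (a point): Centre of the inner floor of the grey open tray along the bed's far edge: inside 89 mm (jig x 64 to 153) by 194 (y -97 to 97), walls 38 high, so 10 lower than the bed's top; the bed is open towards it.
- sleeve_mouth (a point): Centre of the open end of the steel sleeve (26 mm thick) that the rod comes out of along +y; 68 above the bench, at jig y 184; axes as the jig's.
- knob (a point): Middle of the grip of the aluminium pull knob at the rod's outer end, 68 mm above the bench; moves with the rod; axes as the jig's. Ribbed barrel 22 thick, 34 long along y, then on its outer side an end flange 32 across, 6 thick. At rest 24 of bare rod, 12 thick, shows between sleeve and knob.
- pull_rod (a joint): How far the rod, with knob and sprung jaw, is pulled out (m): 0 at rest, end stop at 0.070. The black ring on the rod, 4 mm wide, is hidden in the sleeve at rest, begins to show at 0.044 and has just come out at 0.048. The spring pulls back with 4.5 N at rest, 10 N at the ring, and takes the rod home if let go.
- brush_grip (a point): Bench brush standing on its bristles; this point is in the middle of its upright wooden grip, 52 mm above the bristle tips. z up, y along the brush, x across. Stiff black bristles 94 (y) x 24 (x) x 24 high; wooden back 98 x 28, from 24 to 36 high; grip 62 (y) x 18 (x), from 36 to 72 high. About 0.1 kg.
- relay_mid (a point): black relay lying on its side, 29 x 16 x 13 high; this point is its centre, loose on the jig's bed, any yaw, 10 to 20 g
- film_cap_mid (a point): grey box film capacitor lying flat, 26 x 17 x 11 high; this point is its centre, loose on the jig's bed, any yaw, 10 to 20 g
- terminal_block_mid (a point): green two-way screw terminal block, 20 x 16 x 15 high; this point is its centre, loose on the jig's bed, any yaw, 10 to 20 g
- choke_mid (a point): copper-wound ring choke lying flat, 23 across, 13 high; this point is its centre, loose on the jig's bed, any yaw, 10 to 20 g
- breadboard: bystander: white solderless breadboard on a green plate, 150 x 200 x 22, to the left of the jig; origin under its centre
- screwdriver: bystander: black-handled screwdriver, about 150 long, lying along its x in front of the jig; origin beneath its middle
- probe: bystander: grey oscilloscope probe, 135 long, 17 thick, lying along its x beside the jig; origin beneath its middle
- pot: bystander: small potentiometer with upright metal shaft, 18 x 18 x 24; origin under its centre
- multimeter: bystander: black and grey multimeter lying on its back, 150 x 78 x 46; origin under its centre
- solder_spool: bystander: spool of solder wire standing on its flange, 64 across, 50 high; origin under its centre
- side_cutters: bystander: side cutters with black grips lying flat, 140 x 56 x 12; origin near the middle of the length
- cleaner_bottle: bystander: white plastic cleaner bottle, 48 across, 110 high; origin under its centre
Not all that is in view belongs to the job. Leave any blue or grey look-alike of the part that bears brush_grip alone.

How it is judged:
By the outcome, as a careful person would: the job done as asked, in the order asked, and still so for the second after the job is handed in, while the arm keeps its last pose, push and grip.
It also fails if it takes over 51 s, if anything falls off the work surface, if the arm or the gripper's body presses on something with over 40 N, if the wrist force passes 120 N, or if a joint passes its speed limit or range.

## Robot

A 7-joint arm with a two-finger parallel gripper is mounted at the origin on the work surface. World frame = base frame: x ahead of the robot, y to its left, z up, the work surface at z = 0. Lengths are in m, angles in rad, forces in N, time in s.
With the tool pointing down it reaches from about 0.35 to 0.9 m from the base axis. Payload 8.1 kg.
Tool frame: the origin (TCP) lies between the finger pads; the fingertips stand 8 mm ahead of it and the grasp point (between the pads) lies 11 mm behind it (arm.tcp_to_tips is the distance from the TCP to the fingertips, in m); z points along the fingers, x is the direction in which the jaws open and shut, and the axes are right-handed (so a half turn about z gives the same grasp; the last joint's range is limited). The gripper opens to 92 mm and grips with 3 to 60 N. Pads are 19 mm wide; open, the fingers measure 130 mm over their backs; the gripper's body (75 mm by 190 mm) begins 47 mm behind the grasp point.
Start: joints at [1.08, 0.434, 0.025, 1.573, -0.012, 1.134, -0.075], TCP at [0.236, -0.579, 0.235] pointing down, gripper open.
Joint ranges: [-2.62, 2.62], [-0.44, 2.09], [-1.27, 1.32], [0.08, 2.57], [-1.32, 4.46], [0.12, 2], [-2.74, 2.74]. Speed limits (rad/s): [2.22, 2.22, 3.01, 3.01, 3.14, 3.14, 3.14].

## Interface

Orientations are given as a rotation vector (axis times angle).
In Python, from cell import arm, eyes gives the robot as it stands.
- The arm moves only by the tool play_rows, never from a script. Its argument "rows" is a list of rows, each a list of 3 entries, a list of its own where there are three numbers: the shift along the tool's x, y, z each as a share of 50 cm, from -1 to 1, then the turn, a rotation vector about the tool's x, y, z each as a share of 60 degrees, from -1 to 1, then the opening, from -1 (shut) to 1 (fully open), so that 0 is half open. In form: [[[dx, dy, dz], [ax, ay, az], grip], ...]. A call has 1 to 10 rows; each row is the pose to reach, as a shift and turn from the pose commanded when the call began, along the tool's axes at that moment; what a row does not reach only later rows make up. A row lasts 1/10 s, in which the tool goes at most 50 mm and 8.59 degrees, less where a joint would pass 70% of its speed; a pose out of reach is approached as far as the arm can. A call with a number of a shift or a turn outside -1 to 1 is refused whole. A call with a gripper value outside its range is refused whole. The fingers move at their own pace and stop on an object; "newtons" is the grip in N (left out, the last holds). Time passes only in rows, so rows that repeat a pose let the fingers close. It gives the time, the measured TCP pose, the force and the opening at its end, in the units of the state.
- arm.observe(): the state, without advancing time (a new reading comes with each control period).
- eyes.get_image(name): name is "side" or "top"; returns (picture, depth): 384x512x3 uint8, red, green, blue; 384x512 float32, m along the optical axis (not along the pixel's ray), 0 where there is no reading.
- eyes.get_calibration(name): a dict with "intrinsics" (3x3 intrinsics, pixels), "R" (3x3) and "t" (3): a world point X has camera coordinates R X + t. Camera axes: x right, y down, z forward; pixel columns grow to the right and rows downward; lengths in m; the calibration is good to about 2 mm. A picture is of the moment at which its call begins. get_calibration takes no time and is no camera call.
- arm.sign_off(): hands the job in, once; it reports no verdict.
The state is a dict: "clock": time; "joints": joint angles; "dq": joint speeds; "joint_efforts": joint torques, N m; "position": TCP position; "ee_rot": TCP orientation; "force": force on the tool from outside, world axes, zero at the start; "ft_torque": the same for the moment, N m; "width": opening from 0.0 (shut) to 1.0 (fully open).
Only numpy, scipy, OpenCV 4.12 (cv2) and the standard library are available. Lean on these libraries where they do the work, as an engineer would, in place of code of your own. Each camera call takes 0.05 s, during which the arm holds its last target.

## Working session

There is one attempt and no reset: what is moved stays moved. The work goes in short steps, Python scripts to look and compute and a tool call to move; the robot and the scene stay as the last step left them, time stands still between calls to the robot, and variables do not carry over. Pictures are saved under pics/ and viewed, and the job is handed in when it is done.

Besides the shell and the picture viewer there is one more tool, called after "Request:" by a JSON object that holds its "name" and its "arguments". play_rows: Moves the arm, as the interface text tells. Its arguments: {"type":"object","properties":{"rows":{"type":"array","items":{"type":"array"}},"newtons":{"type":"number"}},"required":["rows"]}

```bash
mkdir -p pics; ls; python3 - <<'E'
from cell import arm, eyes
import cv2,numpy as np
print(arm.observe())
for n in("side","top"):
    im,d=eyes.get_image(n); np.save(f"pics/{n}0.npy",d); cv2.imwrite(f"pics/{n}0.png",im[:,:,::-1])
    c=eyes.get_calibration(n); print(n,c, "cam pos",-c["R"].T@c["t"])
E
```

```text
pics
{'clock': 0.0, 'joints': array([ 1.08041239,  0.4352336 ,  0.0249875 ,  1.57410479, -0.01159626,
        1.13402256, -0.0750715 ]), 'dq': array([ 0.00230281,  0.00182141,  0.00029222, -0.00108508,  0.0002781 ,
       -0.00039551,  0.00069589]), 'joint_efforts': array([-2.48594233e-04, -6.67840791e+01,  9.85185988e-01, -3.14462686e+01,
       -6.05025259e-02,  4.26270033e-02,  1.23828008e-04]), 'position': array([ 0.23608002, -0.57814367,  0.23393558]), 'ee_rot': array([-2.60715435e+00,  1.75142823e+00,  2.24320811e-03]), 'force': array([-1.22663449, -0.92418271, -0.13625086]), 'ft_torque': array([-0.02955457, -0.00466159,  0.06442759]), 'width': 0.9989433053649157}
side {'intrinsics': array([[375.08886674,   0.        , 260.49073689],
       [  0.        , 375.08886674, 194.50127597],
       [  0.        ,   0.        ,   1.        ]]), 'R': array([[-0.96757898, -0.2517109 , -0.02079746],
       [-0.16678343,  0.69860672, -0.69579591],
       [ 0.18966866, -0.66976882, -0.71793838]]), 't': array([0.51230405, 0.1404529 , 1.04536584])} cam pos [0.32084671 0.73098462 0.85888944]
top {'intrinsics': array([[409.73911413,   0.        , 253.80410264],
       [  0.        , 409.73911413, 193.02673724],
       [  0.        ,   0.        ,   1.        ]]), 'R': array([[ 0.01065434, -0.99991739, -0.00719081],
       [-0.98656626, -0.0093392 , -0.16309445],
       [ 0.16301382,  0.00883187, -0.98658425]]), 't': array([0.0386797 , 0.54014934, 1.22751631])} cam pos [0.33237888 0.0328798  1.29942176]
```

View pics/top0.png

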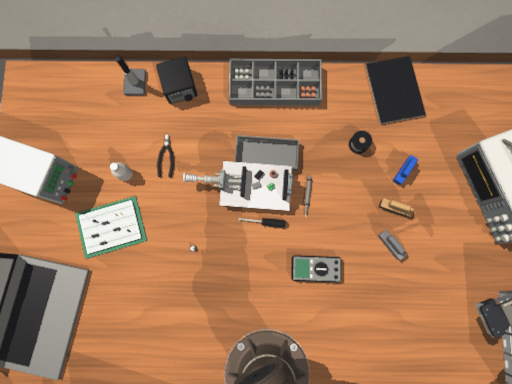

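View pics/side0.png

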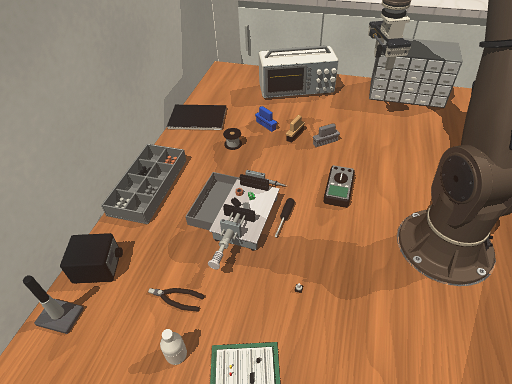

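```bash
python3 - <<'E'
import cv2,numpy as np
t=cv2.imread("pics/top0.png"); s=cv2.imread("pics/side0.png")
cv2.imwrite("pics/c1.png",cv2.resize(t[125:235,175:325],None,fx=5,fy=5,interpolation=cv2.INTER_CUBIC))
cv2.imwrite("pics/c2.png",cv2.resize(t[140:270,360:440],None,fx=4.5,fy=4.5,interpolation=cv2.INTER_CUBIC))
cv2.imwrite("pics/c3.png",cv2.resize(s[160:280,180:310],None,fx=5,fy=5,interpolation=cv2.INTER_CUBIC))
E
```

```text
(no output)
```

View pics/c1.png

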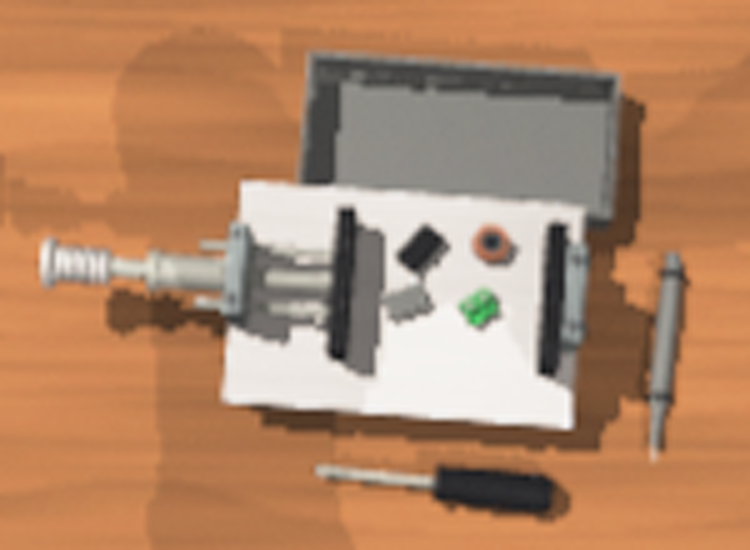

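View pics/c2.png

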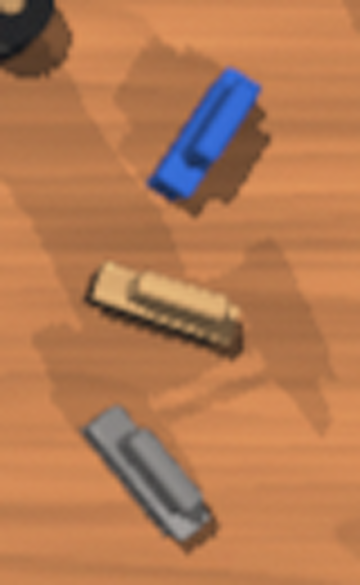

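View pics/c3.png

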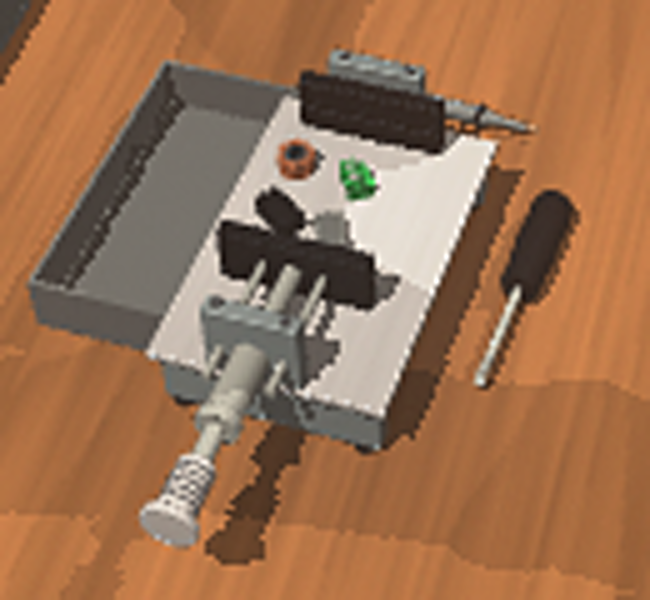

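```bash
cat > h.py <<'E'
import cv2,numpy as np
from cell import arm, eyes
def shot(n,name):
    im,d=eyes.get_image(n); cv2.imwrite(f"pics/{name}.png",im[:,:,::-1]); np.save(f"pics/{name}.npy",d); return im,d
def pts(n,d):
    c=eyes.get_calibration(n);K=c["intrinsics"]
    v,u=np.mgrid[:384,:512]
    P=np.stack([(u-K[0,2])/K[0,0]*d,(v-K[1,2])/K[1,1]*d,d],-1)
    return (P-c["t"])@c["R"]
def ray(n,u,v,z):
    c=eyes.get_calibration(n);K=c["intrinsics"]
    r=c["R"].T@np.array([(u-K[0,2])/K[0,0],(v-K[1,2])/K[1,1],1]);o=-c["R"].T@c["t"]
    return o+r*(z-o[2])/r[2]
def proj(n,X):
    c=eyes.get_calibration(n);K=c["intrinsics"];q=K@(c["R"]@np.asarray(X)+c["t"]);return q[:2]/q[2]
E
python3 - <<'E'
from h import *
for n in("top","side"):
    d=np.load(f"pics/{n}0.npy");im=cv2.imread(f"pics/{n}0.png");P=pts(n,d)
    # bed
    hsv=cv2.cvtColor(im,cv2.COLOR_BGR2HSV)
    m=((abs(P[...,2]-.048)<.006)&(P[...,0]>.35)&(P[...,0]<.7)&(P[...,1]>-.2)&(P[...,1]<.15)&(hsv[...,1]<40)&(hsv[...,2]>90)).astype(np.uint8)
    k,l,st,_=cv2.connectedComponentsWithStats(m);i=1+np.argmax(st[1:,4]);q=P[l==i]
    r=cv2.minAreaRect(q[:,:2].astype(np.float32)*1000);print(n,"bed",r,q[:,2].mean(),len(q))
    # brush grip
    b=(P[...,2]>.06)&(P[...,2]<.085)&(P[...,0]>.3)&(P[...,0]<.6)&(P[...,1]<-.25)&(P[...,1]>-.5)
    wood=(hsv[...,0]<30)&(hsv[...,1]>60)
    q=P[b&wood];print("grip",cv2.minAreaRect(q[:,:2].astype(np.float32)*1000),q.mean(0),len(q))
    b=(P[...,2]>.028)&(P[...,0]>.3)&(P[...,0]<.6)&(P[...,1]<-.25)&(P[...,1]>-.5)
    q=P[b&wood];print("back",cv2.minAreaRect(q[:,:2].astype(np.float32)*1000),q[:,2].max(),len(q))
    # knob
    q=P[(P[...,2]>.055)&(P[...,2]<.1)&(P[...,0]>.4)&(P[...,0]<.6)&(P[...,1]>.07)&(P[...,1]<.35)]
    print("rod",cv2.minAreaRect(q[:,:2].astype(np.float32)*1000),cv2.fitLine(q[:,:2].astype(np.float32),2,0,.01,.01).ravel(),q.max(0),len(q))
E
```

```text
top bed ((563.214111328125, 39.91169738769531), (215.36203002929688, 139.64109802246094), 86.31092071533203) 0.046928490033594464 2138
grip ((500.486572265625, -398.06341552734375), (60.55656814575195, 17.331817626953125), 72.64738464355469) [ 0.50030669 -0.39713081  0.0692676 ] 126
back ((432.05474853515625, -385.3042297363281), (97.19873809814453, 177.5080108642578), 79.5574722290039) 0.07515084085071348 317
rod ((562.5385131835938, 165.73583984375), (74.28547668457031, 189.39317321777344), 0.027597472071647644) [0.0980984  0.99517673 0.5723583  0.15094283] [0.59972687 0.2604462  0.0997941 ] 602
side bed ((563.6263427734375, 38.40492248535156), (218.98593139648438, 141.0507354736328), 86.0478744506836) 0.048911145149753664 1567
grip ((476.61895751953125, -395.8199157714844), (59.96731948852539, 238.5725860595703), 88.6997299194336) [ 0.489512   -0.39395645  0.0699789 ] 83
back ((467.3367004394531, -397.6687316894531), (255.01145935058594, 96.98505401611328), 1.3681527376174927) 0.07600911766546119 241
rod ((565.8490600585938, 165.79733276367188), (189.94110107421875, 74.50208282470703), 87.90200805664062) [0.11722143 0.9931058  0.5708811  0.15048356] [0.59998741 0.26073773 0.09996427] 902
```

```bash
cat >> h.py <<'E'
from scipy.spatial.transform import Rotation as Rn
YAW=np.deg2rad(-3.8); O=np.array([.5667,.0129])
def j2w(x,y): c,s=np.cos(YAW),np.sin(YAW); return O+np.array([c*x-s*y,s*x+c*y])/1000
def w2j(p): c,s=np.cos(YAW),np.sin(YAW); d=(np.asarray(p)[...,:2]-O)*1000; return d@np.array([[c,-s],[s,c]])
def plan(xyz,yawdeg):
    s=arm.observe(); R=Rn.from_rotvec(s["ee_rot"])
    T=Rn.from_matrix(np.array([[np.cos(a:=np.deg2rad(yawdeg)),np.sin(a),0],[np.sin(a),-np.cos(a),0],[0,0,-1]]))
    d=R.inv().apply(np.asarray(xyz)-s["position"])/.5; r=(R.inv()*T).as_rotvec()/np.deg2rad(60)
    print("t",round(s["clock"],2),"shift",d.round(4),"turn",r.round(4))
def st():
    s=arm.observe(); R=Rn.from_rotvec(s["ee_rot"]).as_matrix()
    print(round(s["clock"],2),s["position"].round(4),"yaw",round(np.degrees(np.arctan2(R[1,0],R[0,0])),2),"z",R[:,2].round(4),"F",s["force"].round(1),"w",round(s["width"],3),"q",s["joints"].round(2))
E
python3 - <<'E'
from h import *
for n in("top","side"):
    d=np.load(f"pics/{n}0.npy");im=cv2.imread(f"pics/{n}0.png");P=pts(n,d);J=w2j(P)
    m=((P[...,2]>.0535)&(P[...,2]<.068)&(abs(J[...,0])<70)&(J[...,1]>-56)&(J[...,1]<60)).astype(np.uint8)
    k,l,s,_=cv2.connectedComponentsWithStats(m)
    for i in range(1,k):
        if s[i,4]>8: q=J[l==i]; print(n,q.min(0).round(),q.max(0).round(),im[l==i].mean(0).round(),len(q))
    m=(P[...,2]>.055)&(P[...,2]<.086)&(abs(J[...,0])<25)&(J[...,1]>140)&(J[...,1]<260)
    q=J[m]
    for y in range(140,260,10):
        w=q[abs(q[:,1]-y)<5]; print(y,w[:,0].min().round(),w[:,0].max().round(),len(w)) if len(w) else 0
st(); plan([.5005,-.398,.12],-17.4)
E
```

```text
top [14.  8.] [41. 36.] [75. 75. 77.] 52
top [ 23. -35.] [ 45. -13.] [ 96. 110. 145.] 40
top [-16.  12.] [ 7. 40.] [140. 146. 149.] 44
top [-16. -32.] [ 3. -7.] [118. 172. 110.] 35
140 -20.0 18.0 18
150 -21.0 17.0 33
160 -12.0 10.0 25
170 -10.0 10.0 23
180 -13.0 12.0 27
190 -5.0 6.0 12
200 -6.0 4.0 12
210 -10.0 9.0 23
220 -11.0 8.0 22
230 -11.0 8.0 22
240 -16.0 12.0 32
250 -16.0 11.0 11
side [ 23. -37.] [ 45. -13.] [ 64.  85. 129.] 43
side [-17. -32.] [ 5. -9.] [ 77. 137.  75.] 39
side [13.  5.] [45. 33.] [47. 51. 59.] 57
side [-15.   9.] [ 5. 34.] [114. 122. 126.] 35
140 -21.0 19.0 18
150 -21.0 20.0 42
160 -11.0 8.0 29
170 -12.0 9.0 23
180 -13.0 11.0 49
190 -6.0 5.0 17
200 -6.0 4.0 13
210 -11.0 8.0 23
220 -12.0 8.0 26
230 -11.0 10.0 39
240 -15.0 14.0 18
250 -15.0 14.0 63
0.1 [ 0.2362 -0.5782  0.234 ] yaw -67.79 z [-6.0e-04  1.2e-03 -1.0e+00] F [0.1 0.4 0. ] w 1.002 q [ 1.08  0.44  0.02  1.57 -0.01  1.13 -0.08]
t 0.1 shift [-0.1335 -0.6257  0.2282] turn [-5.000e-04  1.300e-03 -8.398e-01]
```

Request:
{"name": "play_rows", "arguments": {"rows": [[[-0.1335,-0.626,0.228],[0,0,-0.84],0.1],[[-0.1335,-0.626,0.228],[0,0,-0.84],0.1],[[-0.1335,-0.626,0.228],[0,0,-0.84],0.1],[[-0.1335,-0.626,0.228],[0,0,-0.84],0.1],[[-0.1335,-0.626,0.228],[0,0,-0.84],0.1],[[-0.1335,-0.626,0.228],[0,0,-0.84],0.1],[[-0.1335,-0.626,0.228],[0,0,-0.84],0.1],[[-0.1335,-0.626,0.228],[0,0,-0.84],0.1],[[-0.1335,-0.626,0.228],[0,0,-0.84],0.1],[[-0.1335,-0.626,0.228],[0,0,-0.84],0.1]]}}

```text
clock: 1.1
position: [0.4997, -0.3996, 0.1207]
ee_rot: [3.104, -0.477, -0.001]
force: [-0.4, 0.2, -0.0]
width: 0.553
```

```bash
python3 - <<'E'
from h import *
st(); plan([.5005,-.398,.049],-17.4)
im,d=shot("top","top1"); t=cv2.imread("pics/top1.png")
cv2.imwrite("pics/c4.png",cv2.resize(t[140:270,350:450],None,fx=4.5,fy=4.5,interpolation=cv2.INTER_CUBIC))
E
```

```text
1.1 [ 0.4997 -0.3996  0.1207] yaw -17.48 z [-1.e-03 -7.e-04 -1.e+00] F [-0.4  0.2 -0. ] w 0.553 q [ 0.74  0.58 -0.22  1.65  0.15  0.94  0.15]
t 1.1 shift [ 0.0006 -0.0037  0.1433] turn [ 0.0009  0.0007 -0.0014]
```

View pics/c4.png

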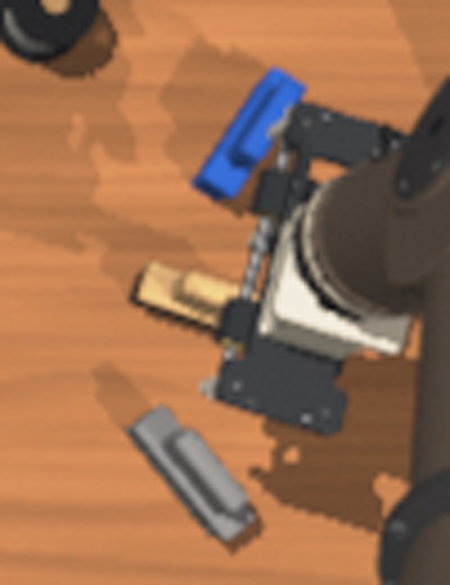

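```bash
python3 - <<'E'
from h import *
for z in(.12,.145): print(((proj("top",[.4997,-.3996,z])-[350,140])*4.5).round())
im,d=shot("side","side1"); t=cv2.imread("pics/side1.png")
print(proj("side",[.4997,-.3996,.12]),proj("side",[.5005,-.398,.06]))
cv2.imwrite("pics/c5.png",cv2.resize(t[60:180,230:360],None,fx=5,fy=5,interpolation=cv2.INTER_CUBIC))
E
```

```text
[255. 287.]
[269. 282.]
[296.50389576 107.78453144] [295.41022293 122.21787424]
```

View pics/c5.png

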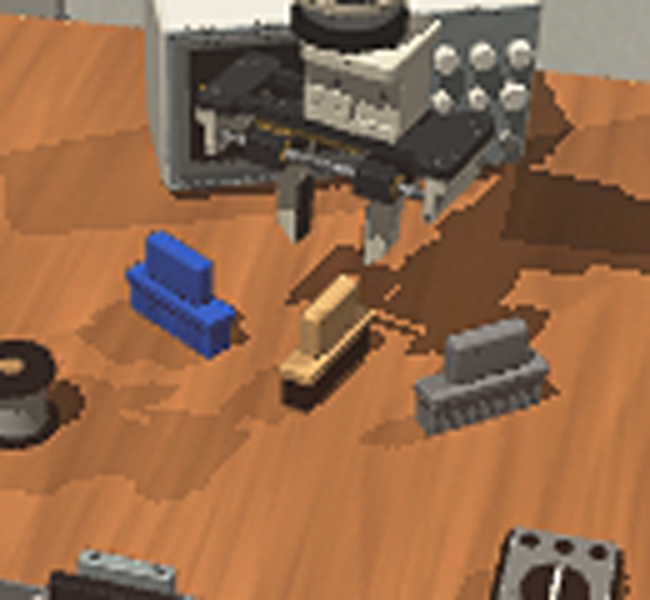

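Request:
{"name": "play_rows", "arguments": {"rows": [[[0,-0.004,0.08],[0,0,0],0.1],[[0,-0.004,0.143],[0,0,0],0.1],[[0,-0.004,0.143],[0,0,0],0.1],[[0,-0.004,0.143],[0,0,0],-1],[[0,-0.004,0.143],[0,0,0],-1],[[0,-0.004,0.143],[0,0,0],-1],[[0,-0.004,0.143],[0,0,0],-1],[[0,-0.004,0.143],[0,0,0],-1]], "newtons": 35}}

```text
clock: 2.0
position: [0.502, -0.3969, 0.0502]
ee_rot: [3.105, -0.475, 0.002]
force: [-1.0, 0.4, 6.8]
width: 0.193
```

```bash
python3 - <<'E'
from h import *
st(); s=arm.observe(); p=s["position"]
plan([p[0],p[1],.18],-17.4)
print(j2w(-61,0))
E
```

```text
2.0 [ 0.502  -0.3969  0.0502] yaw -17.39 z [ 0.0013 -0.001  -1.    ] F [-1.   0.4  6.8] w 0.193 q [ 0.73  0.66 -0.21  1.7   0.18  0.8   0.13]
t 2.0 shift [ 4.000e-04  1.000e-04 -2.595e-01] turn [ 0.0005 -0.0015  0.0002]
[0.50583411 0.01694271]
```

Request:
{"name": "play_rows", "arguments": {"rows": [[[0,0,-0.1],[0,0,0],-1],[[0,0,-0.2],[0,0,0],-1],[[0,0,-0.26],[0,0,0],-1],[[0,0,-0.26],[0,0,0],-1]]}}

```text
clock: 2.4
position: [0.5039, -0.3979, 0.1848]
ee_rot: [3.102, -0.474, 0.012]
force: [-0.7, -0.1, -1.0]
width: 0.194
```

```bash
python3 - <<'E'
from h import *
st(); 
plan([*j2w(-61,0),.18],-3.8)
E
```

```text
2.4 [ 0.5039 -0.3979  0.1848] yaw -17.39 z [ 0.0073 -0.005  -1.    ] F [-0.7 -0.1 -1. ] w 0.194 q [ 0.74  0.51 -0.24  1.58  0.13  1.05  0.17]
t 2.4 shift [-0.2444 -0.793   0.0055] turn [ 0.0034 -0.0077 -0.2264]
```

Request:
{"name": "play_rows", "arguments": {"rows": [[[-0.03,-0.09,0],[0,0,-0.03],-1],[[-0.055,-0.18,0],[0,0,-0.06],-1],[[-0.083,-0.27,0],[0,0,-0.1],-1],[[-0.11,-0.36,0],[0,0,-0.14],-1],[[-0.14,-0.45,0],[0,0,-0.18],-1],[[-0.166,-0.54,0],[0,0,-0.22],-1],[[-0.194,-0.63,0],[0,0,-0.226],-1],[[-0.222,-0.72,0],[0,0,-0.226],-1],[[-0.242,-0.793,0],[0,0,-0.226],-1],[[-0.242,-0.793,0],[0,0,-0.226],-1]]}}

```text
clock: 3.4
position: [0.5038, 0.0245, 0.1789]
ee_rot: [-3.137, 0.091, 0.001]
force: [-0.7, -0.4, -0.9]
width: 0.195
```

```bash
python3 - <<'E'
from h import *
shot("side","side2");im,d=shot("top","top2");st()
plan([*j2w(-61,0),.099],-3.8)
t=cv2.imread("pics/top2.png");s=cv2.imread("pics/side2.png")
cv2.imwrite("pics/c6.png",np.hstack([cv2.resize(t[120:240,180:310],(400,369)),cv2.resize(s[120:260,180:332],(400,369))]))
E
```

```text
3.5 [0.5039 0.0188 0.1785] yaw -3.68 z [-1.2e-03 -1.0e-04 -1.0e+00] F [ 0.3  0.2 -0.9] w 0.194 q [ 0.2   0.34 -0.43  1.91  0.17  0.93 -0.38]
t 3.5 shift [0.0044 0.0034 0.1591] turn [0.0002 0.0012 0.002 ]
```

View pics/c6.png

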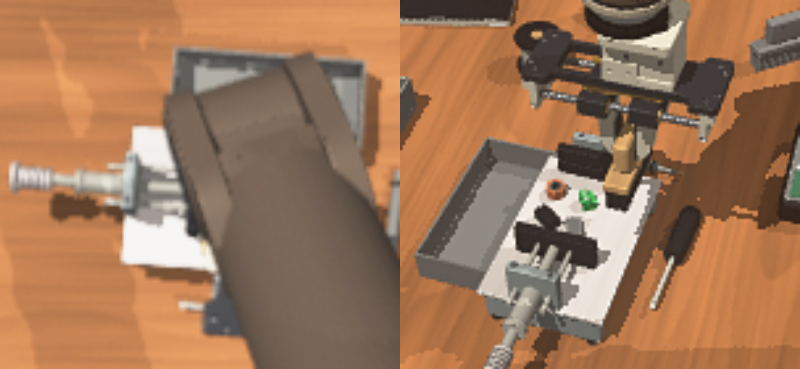

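```bash
python3 - <<'E'
from h import *
im=cv2.imread("pics/side2.png");d=np.load("pics/side2.npy");P=pts("side",d);J=w2j(P);hsv=cv2.cvtColor(im,cv2.COLOR_BGR2HSV)
m=(P[...,2]>.135)&(P[...,2]<.21)&(abs(J[...,0]+61)<25)&(abs(J[...,1])<75)&(hsv[...,0]<30)&(hsv[...,1]>60)
q=P[m];j=J[m];print(len(q),j.min(0),j.max(0),q[:,2].min(),q[:,2].max())
b=j[q[:,2]<.168];print(b.min(0),b.max(0))
m=(P[...,2]>.11)&(P[...,2]<.17)&(abs(J[...,0]+61)<25)&(abs(J[...,1])<75);q=P[m];j=J[m];print(j.min(0),j.max(0),q[:,2].min())
E
```

```text
308 [-78.38176336 -35.98617678] [-50.9123951   54.03420167] 0.13505570481908075 0.20925226872980002
[-78.38176336 -35.98617678] [-50.9123951   54.03420167]
[-78.38176336 -39.47610556] [-50.9123951   54.03420167] 0.12866717226956725
```

Request:
{"name": "play_rows", "arguments": {"rows": [[[0.004,0.003,0.06],[0,0,0],-1],[[0.004,0.003,0.11],[0,0,0],-1],[[0.004,0.003,0.14],[0,0,0],-1],[[0.004,0.003,0.159],[0,0,0],-1],[[0.004,0.003,0.159],[0,0,0],-1],[[0.004,0.003,0.159],[0,0,0],-1]]}}

```text
clock: 4.1
position: [0.5065, 0.0155, 0.0997]
ee_rot: [3.139, -0.107, -0.0]
force: [0.3, -0.0, -1.1]
width: 0.189
```

```bash
python3 - <<'E'
from h import *
shot("side","side3");st();print(w2j(arm.observe()["position"]))
plan([*j2w(85,0),.099],-3.8)
s=cv2.imread("pics/side3.png")
cv2.imwrite("pics/c7.png",cv2.resize(s[140:260,190:320],None,fx=5,fy=5,interpolation=cv2.INTER_CUBIC))
E
```

```text
4.15 [0.5066 0.0157 0.1   ] yaw -3.88 z [ 4.e-04 -2.e-04 -1.e+00] F [-0.1 -1.6 -1.1] w 0.192 q [ 0.17  0.44 -0.4   1.99  0.24  0.76 -0.44]
[-60.14444612  -1.17501253]
t 4.15 shift [ 0.2903 -0.0028  0.002 ] turn [ 0.0002 -0.0004 -0.0013]
```

View pics/c7.png

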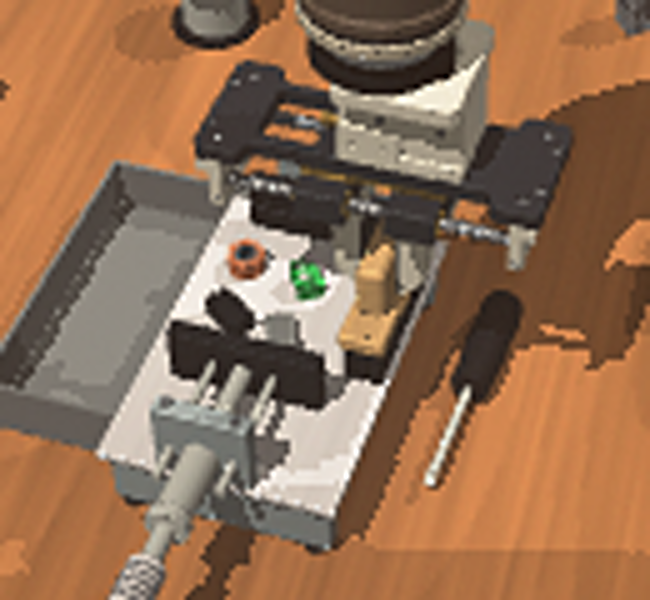

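Request:
{"name": "play_rows", "arguments": {"rows": [[[0.02,0,0.001],[0,0,0],-1],[[0.04,0,0.002],[0,0,0],-1],[[0.06,0,0.002],[0,0,0],-1],[[0.08,0,0.002],[0,0,0],-1],[[0.1,0,0.002],[0,0,0],-1],[[0.12,0,0.002],[0,0,0],-1],[[0.14,0,0.002],[0,0,0],-1],[[0.16,0,0.002],[0,0,0],-1],[[0.18,0,0.002],[0,0,0],-1],[[0.2,0,0.002],[0,0,0],-1]]}}

```text
clock: 5.15
position: [0.607, 0.0096, 0.0987]
ee_rot: [3.14, -0.105, 0.0]
force: [-0.7, 0.8, -2.0]
width: 0.194
```

```bash
python3 - <<'E'
from h import *
shot("side","side4");st();print(w2j(arm.observe()["position"]))
plan([*j2w(85,0),.099],-3.8)
s=cv2.imread("pics/side4.png")
cv2.imwrite("pics/c8.png",cv2.resize(s[140:260,190:320],None,fx=5,fy=5,interpolation=cv2.INTER_CUBIC))
E
```

```text
5.2 [0.6087 0.0094 0.0988] yaw -3.85 z [ 1.7e-03  2.0e-04 -1.0e+00] F [ 1.8 -0.4 -0.9] w 0.191 q [ 0.15  0.58 -0.37  1.74  0.26  0.87 -0.4 ]
[42.10877595 -0.68409509]
t 5.2 shift [ 0.0858 -0.0014 -0.0002] turn [-0.0003 -0.0016 -0.0009]
```

View pics/c8.png

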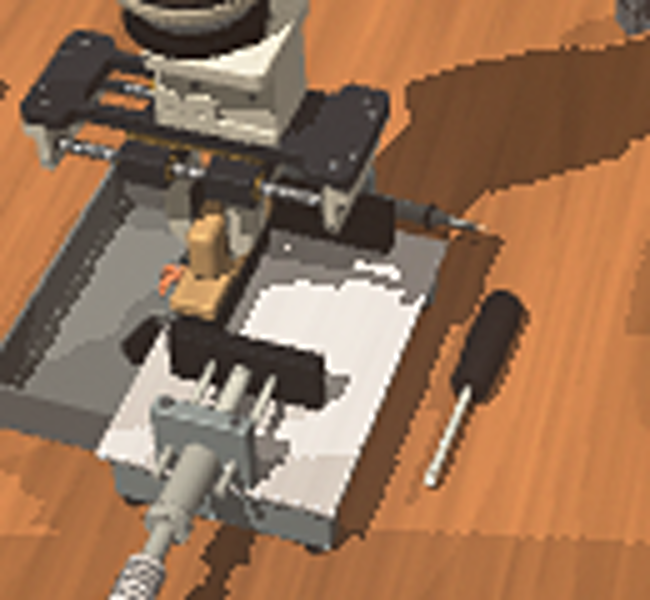

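Request:
{"name": "play_rows", "arguments": {"rows": [[[0.02,-0.001,0],[0,0,0],-1],[[0.04,-0.001,0],[0,0,0],-1],[[0.06,-0.001,0],[0,0,0],-1],[[0.075,-0.001,0],[0,0,0],-1],[[0.086,-0.001,0],[0,0,0],-1],[[0.086,-0.001,0],[0,0,0],-1]]}}

```text
clock: 5.8
position: [0.6497, 0.0073, 0.0986]
ee_rot: [-3.14, 0.105, -0.0]
force: [-0.8, 0.6, -0.3]
width: 0.194
```

```bash
python3 - <<'E'
from h import *
shot("side","side5");st();print(w2j(arm.observe()["position"]))
s=cv2.imread("pics/side5.png")
cv2.imwrite("pics/c9.png",cv2.resize(s[140:260,190:320],None,fx=5,fy=5,interpolation=cv2.INTER_CUBIC))
E
```

```text
5.85 [0.6492 0.0073 0.0986] yaw -3.83 z [-2.e-04  0.e+00 -1.e+00] F [-0.6 -0.2 -1.2] w 0.193 q [ 0.14  0.63 -0.36  1.63  0.26  0.93 -0.38]
[82.65108735 -0.11353709]
```

View pics/c9.png

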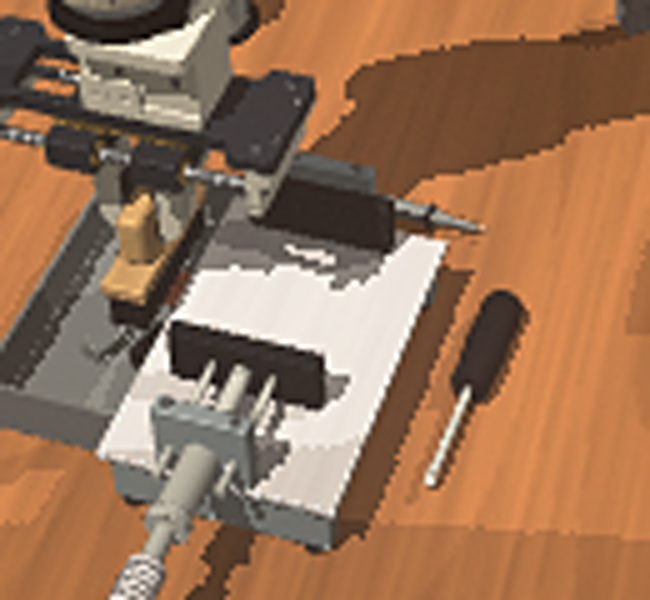

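Request:
{"name": "play_rows", "arguments": {"rows": [[[0,0,-0.08],[0,0,0],-1],[[0,0,-0.16],[0,0,0],-1],[[-0.03,0.08,-0.16],[0,0,0],-1],[[-0.06,0.17,-0.16],[0,0,0],-1],[[-0.09,0.26,-0.16],[0,0,0.02],-1],[[-0.12,0.35,-0.16],[0,0,0.06],-1],[[-0.15,0.44,-0.16],[0,0,0.1],-1],[[-0.18,0.53,-0.16],[0,0,0.14],-1],[[-0.2,0.61,-0.16],[0,0,0.18],-1],[[-0.22,0.69,-0.16],[0,0,0.22],-1]]}}

```text
clock: 6.85
position: [0.5149, -0.3311, 0.179]
ee_rot: [3.106, -0.468, -0.0]
force: [0.6, -0.3, -0.9]
width: 0.19
```

```bash
python3 - <<'E'
from h import *
shot("side","side6");shot("top","top6");st()
plan([.502,-.397,.18],-17.4)
s=cv2.imread("pics/side6.png");t=cv2.imread("pics/top6.png")
cv2.imwrite("pics/c10.png",np.hstack([cv2.resize(s[160:260,180:300],(400,333),interpolation=2),cv2.resize(t[125:225,205:325],(400,333),interpolation=2)]))
E
```

```text
6.95 [ 0.5122 -0.3371  0.1785] yaw -17.64 z [-0.0024 -0.0039 -1.    ] F [-0.6 -0.2 -1.7] w 0.191 q [ 0.68  0.48 -0.28  1.65  0.16  1.02  0.05]
t 6.95 shift [ 0.0168  0.1204 -0.0025] turn [ 0.0043  0.001  -0.004 ]
```

View pics/c10.png

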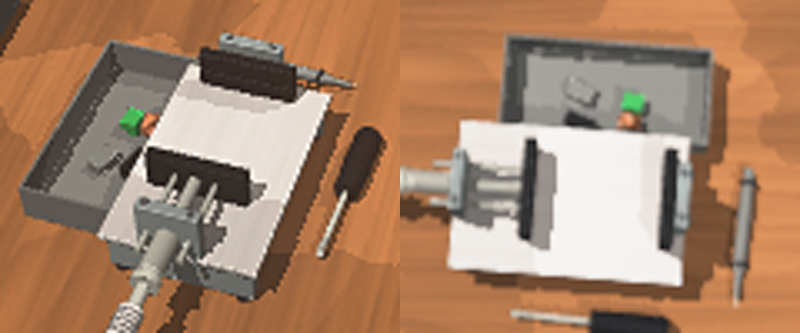

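```bash
python3 - <<'E'
from h import *
for n in("top","side"):
    P=pts(n,np.load(f"pics/{n}6.npy"));J=w2j(P);im=cv2.imread(f"pics/{n}6.png")
    m=((J[...,0]>64)&(J[...,0]<145)&(abs(J[...,1])<88)&(P[...,2]>.006)&(P[...,2]<.044)).astype(np.uint8)
    k,l,s,_=cv2.connectedComponentsWithStats(m)
    for i in range(1,k):
        if s[i,4]>5:q=P[l==i];j=J[l==i];print(n,s[i,4],j.min(0).round(),j.max(0).round(),q[:,2].min().round(3),q[:,2].max().round(3),im[l==i].mean(0).round())
    m=(J[...,0]>-70)&(J[...,0]<60)&(abs(J[...,1])<50)&(P[...,2]>.053)&(P[...,2]<.12);print("on bed",m.sum())
E
```

```text
top 43 [99. 11.] [121.  39.] 0.007 0.02 [144. 150. 152.]
top 75 [ 64. -41.] [112. -14.] 0.006 0.044 [105. 153. 133.]
top 39 [65. 11.] [90. 37.] 0.012 0.043 [88. 88. 91.]
on bed 7
side 82 [ 77. -59.] [120. -13.] 0.006 0.028 [ 80. 130. 112.]
side 105 [78. -6.] [123.  59.] 0.006 0.023 [ 92.  99. 104.]
on bed 8
```

Request:
{"name": "play_rows", "arguments": {"rows": [[[0.017,0.08,0],[0,0,0],-1],[[0.017,0.12,0.04],[0,0,0],-1],[[0.017,0.12,0.12],[0,0,0],-1],[[0.017,0.12,0.2],[0,0,0],-1],[[0.017,0.12,0.24],[0,0,0],-1],[[0.017,0.12,0.25],[0,0,0],-1],[[0.017,0.12,0.25],[0,0,0],-1]]}}

```text
clock: 7.65
position: [0.5067, -0.389, 0.0535]
ee_rot: [-3.106, 0.464, 0.001]
force: [0.3, -0.2, -0.5]
width: 0.192
```

```bash
python3 - <<'E'
from h import *
st()
plan([.502,-.397,.0505],-17.4)
E
```

```text
7.65 [ 0.5067 -0.389   0.0535] yaw -17.01 z [-8.e-04  7.e-04 -1.e+00] F [ 0.3 -0.2 -0.5] w 0.192 q [ 0.73  0.66 -0.24  1.7   0.2   0.81  0.1 ]
t 7.65 shift [-0.0042  0.0181  0.006 ] turn [-0.0004  0.001   0.0066]
```

Request:
{"name": "play_rows", "arguments": {"rows": [[[0,0,0.005],[0,0,0],-1],[[0,0,0.006],[0,0,0],-1],[[0,0,0.006],[0,0,0],-1]]}}

```text
clock: 7.95
position: [0.5074, -0.3898, 0.0518]
ee_rot: [3.106, -0.465, 0.002]
force: [-0.2, 0.4, -0.5]
width: 0.194
```

Request:
{"name": "play_rows", "arguments": {"rows": [[[0,0,0],[0,0,0],-0.2],[[0,0,0],[0,0,0],0.1],[[0,0,0],[0,0,0],0.1],[[0,0,0],[0,0,0],0.1],[[0,0,-0.08],[0,0,0],0.1],[[0,0,-0.17],[0,0,0],0.1],[[0,0,-0.26],[0,0,0],0.1],[[0,0,-0.26],[0,0,0],0.1]]}}

```text
clock: 8.75
position: [0.5102, -0.3912, 0.1877]
ee_rot: [3.102, -0.465, 0.016]
force: [0.2, -0.4, -0.4]
width: 0.547
```

```bash
python3 - <<'E'
from h import *
st()
plan([*j2w(-1.5,228),.18],-3.8)
shot("side","side7")
s=cv2.imread("pics/side7.png")
cv2.imwrite("pics/c11.png",cv2.resize(s[60:180,230:360],None,fx=4,fy=4,interpolation=cv2.INTER_CUBIC))
E
```

```text
8.75 [ 0.5102 -0.3912  0.1877] yaw -17.03 z [ 0.0093 -0.006  -0.9999] F [ 0.2 -0.4 -0.4] w 0.547 q [ 0.75  0.51 -0.27  1.58  0.15  1.06  0.14]
t 8.75 shift [-0.2361 -1.2491  0.0092] turn [ 0.004  -0.0098 -0.2205]
```

View pics/c11.png

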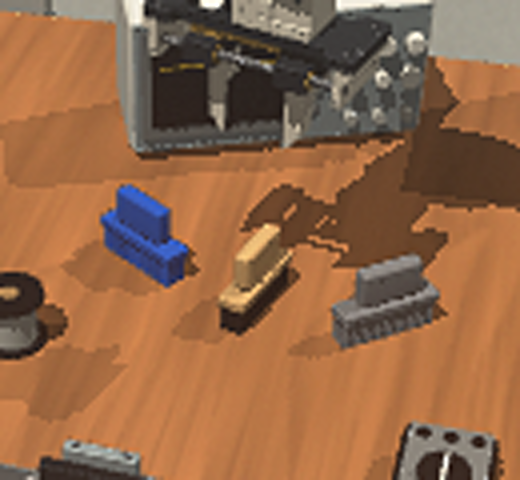

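Request:
{"name": "play_rows", "arguments": {"rows": [[[-0.017,-0.09,0],[0,0,0],0.1],[[-0.034,-0.18,0],[0,0,-0.03],0.1],[[-0.051,-0.27,0],[0,0,-0.06],0.1],[[-0.068,-0.36,0],[0,0,-0.09],0.1],[[-0.085,-0.45,0],[0,0,-0.12],0.1],[[-0.102,-0.54,0],[0,0,-0.15],0.1],[[-0.119,-0.63,0],[0,0,-0.18],0.1],[[-0.136,-0.72,0],[0,0,-0.2],0.1],[[-0.153,-0.81,0],[0,0,-0.22],0.1],[[-0.17,-0.9,0],[0,0,-0.22],0.1]]}}

```text
clock: 9.8
position: [0.5566, 0.0672, 0.1795]
ee_rot: [3.139, -0.104, -0.003]
force: [1.2, 0.3, 0.1]
width: 0.547
```

```bash
python3 - <<'E'
from h import *
st()
plan([*j2w(-1.5,228),.15],-3.8)
E
```

```text
9.8 [0.5566 0.0672 0.1795] yaw -3.79 z [-1.7e-03 -3.0e-04 -1.0e+00] F [1.2 0.3 0.1] w 0.547 q [ 0.11  0.43 -0.44  1.77  0.21  0.99 -0.48]
t 9.8 shift [ 0.0246 -0.3489  0.0589] turn [0.0004 0.0016 0.0001]
```

Request:
{"name": "play_rows", "arguments": {"rows": [[[0.01,-0.09,0],[0,0,0],0.1],[[0.02,-0.18,0],[0,0,0],0.1],[[0.023,-0.27,0.02],[0,0,0],0.1],[[0.023,-0.34,0.05],[0,0,0],0.1],[[0.023,-0.34,0.058],[0,0,0],0.1],[[0.023,-0.34,0.058],[0,0,0],0.1],[[0.023,-0.34,0.058],[0,0,0],0.1]]}}

```text
clock: 10.5
position: [0.5801, 0.2329, 0.151]
ee_rot: [3.138, -0.107, -0.002]
force: [1.1, 0.0, -0.1]
width: 0.551
```

```bash
python3 - <<'E'
from h import *
shot("side","side8")
st();print(w2j(arm.observe()["position"]))
plan([*j2w(-1.5,228),.057],-3.8)
s=cv2.imread("pics/side8.png")
cv2.imwrite("pics/c12.png",cv2.resize(s[160:290,170:300],None,fx=4.5,fy=4.5,interpolation=cv2.INTER_CUBIC))
E
```

```text
10.55 [0.5805 0.2327 0.1515] yaw -3.94 z [-2.0e-04 -1.2e-03 -1.0e+00] F [0.1 0.1 0.1] w 0.548 q [-0.18  0.55 -0.43  1.64  0.27  1.01 -0.77]
[ -0.82148548 220.21631612]
t 10.55 shift [-0.0014 -0.0158  0.189 ] turn [ 0.0012  0.0002 -0.0024]
```

View pics/c12.png

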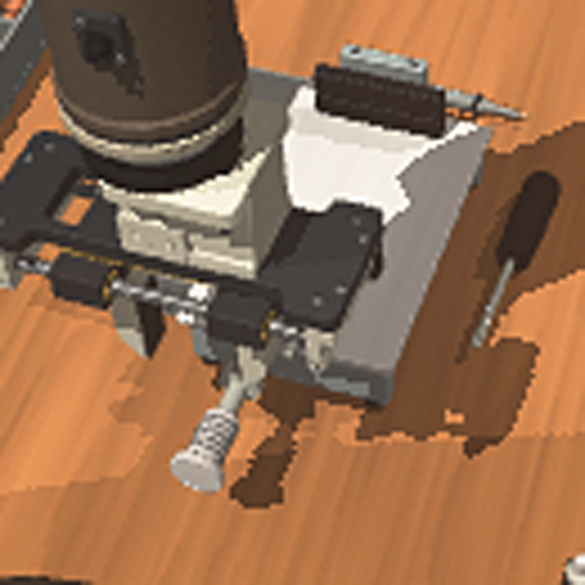

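Request:
{"name": "play_rows", "arguments": {"rows": [[[-0.001,-0.016,0.02],[0,0,0],0.1],[[-0.001,-0.016,0.08],[0,0,0],0.1],[[-0.001,-0.016,0.14],[0,0,0],0.1],[[-0.001,-0.016,0.189],[0,0,0],0.1],[[-0.001,-0.016,0.189],[0,0,0],0.1],[[-0.001,-0.016,0.189],[0,0,0],0.1]]}}

```text
clock: 11.15
position: [0.5802, 0.2425, 0.0574]
ee_rot: [3.14, -0.106, -0.001]
force: [-0.2, 0.5, 1.0]
width: 0.553
```

```bash
python3 - <<'E'
from h import *
shot("side","side9")
st();print(w2j(arm.observe()["position"]))
plan([*j2w(-1.5,228),.057],-3.8)
s=cv2.imread("pics/side9.png")
cv2.imwrite("pics/c13.png",cv2.resize(s[190:290,170:280],None,fx=5.5,fy=5.5,interpolation=cv2.INTER_CUBIC))
E
```

```text
11.2 [0.5808 0.2429 0.0583] yaw -3.85 z [ 1.2e-03  8.0e-04 -1.0e+00] F [ 0.  -0.2 -0.3] w 0.546 q [-0.22  0.66 -0.4   1.71  0.33  0.83 -0.83]
[ -1.13188824 230.44238677]
t 11.2 shift [-0.0007  0.0049  0.0026] turn [-0.0008 -0.0011 -0.0009]
```

View pics/c13.png

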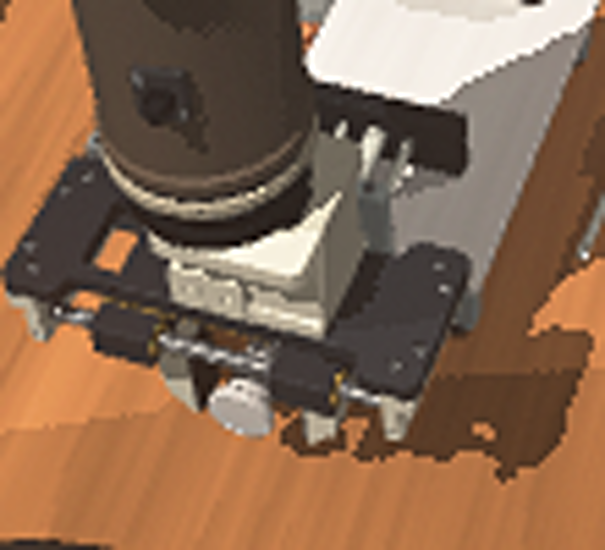

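Request:
{"name": "play_rows", "arguments": {"rows": [[[-0.001,0.006,0.001],[0,0,0],0.1],[[-0.001,0.006,0.001],[0,0,0],0.1],[[-0.001,0.006,0.001],[0,0,0],-1],[[-0.001,0.006,0.001],[0,0,0],-1],[[-0.001,0.006,0.001],[0,0,0],-1],[[-0.001,0.006,0.001],[0,0,0],-1],[[-0.001,0.006,0.001],[0,0,0],-1],[[-0.001,0.006,0.001],[0,0,0],-1]], "newtons": 45}}

```text
clock: 12.0
position: [0.5817, 0.2395, 0.0569]
ee_rot: [-3.139, 0.106, -0.005]
force: [7.5, -0.0, -4.7]
width: 0.223
```

```bash
python3 - <<'E'
from h import *
st();print(w2j(arm.observe()["position"]))
E
```

```text
12.0 [0.5817 0.2395 0.0569] yaw -3.87 z [ 3.5e-03  9.0e-04 -1.0e+00] F [ 7.5 -0.  -4.7] w 0.223 q [-0.21  0.66 -0.4   1.72  0.33  0.83 -0.83]
[-4.16524068e-02  2.27138979e+02]
```

Request:
{"name": "play_rows", "arguments": {"rows": [[[0.002,-0.008,0.001],[0,0,0],-1],[[0.002,-0.018,0.001],[0,0,0],-1],[[0.002,-0.028,0.001],[0,0,0],-1],[[0.002,-0.038,0.001],[0,0,0],-1],[[0.002,-0.048,0.001],[0,0,0],-1],[[0.002,-0.058,0.001],[0,0,0],-1],[[0.002,-0.068,0.001],[0,0,0],-1],[[0.002,-0.078,0.001],[0,0,0],-1],[[0.002,-0.086,0.001],[0,0,0],-1],[[0.002,-0.09,0.001],[0,0,0],-1]]}}

```text
clock: 13.0
position: [0.5846, 0.2816, 0.0567]
ee_rot: [3.136, -0.108, 0.001]
force: [0.3, -9.4, 9.8]
width: 0.228
```

```bash
python3 - <<'E'
from h import *
shot("side","side10");shot("top","top10")
st();print(w2j(arm.observe()["position"]))
s=cv2.imread("pics/side10.png");t=cv2.imread("pics/top10.png")
cv2.imwrite("pics/c14.png",np.hstack([cv2.resize(s[180:290,170:280],(400,400),interpolation=2),cv2.resize(t[140:220,150:230],(400,400),interpolation=2)]))
E
```

```text
13.1 [0.5845 0.2818 0.0567] yaw -3.93 z [ 9.0e-04 -3.7e-03 -1.0e+00] F [ 0.6 -9.5  8.3] w 0.23 q [-0.28  0.69 -0.39  1.66  0.33  0.86 -0.88]
[-3.20649877e-02  2.69500552e+02]
```

View pics/c14.png

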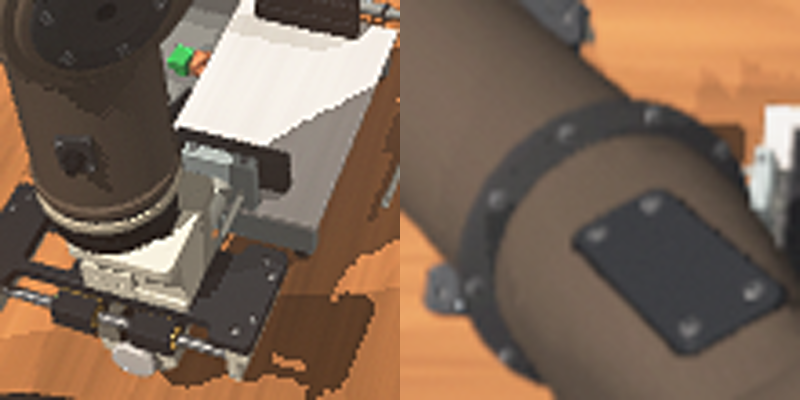

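Request:
{"name": "play_rows", "arguments": {"rows": [[[0,-0.005,-0.001],[0,0,0],-1],[[0,-0.009,-0.002],[0,0,0],-1],[[0,-0.012,-0.002],[0,0,0],-1],[[0,-0.012,-0.002],[0,0,0],-1],[[0,-0.012,-0.002],[0,0,0],-1],[[0,-0.012,-0.002],[0,0,0],-1]]}}

```text
clock: 13.7
position: [0.5848, 0.2866, 0.0568]
ee_rot: [3.135, -0.109, 0.0]
force: [1.7, -8.6, 2.1]
width: 0.229
```

```bash
python3 - <<'E'
from h import *
shot("side","side11")
st();p=w2j(arm.observe()["position"]);print(p,p[1]-227.14)
def jaw(f):
    im=cv2.imread(f"pics/{f}.png");P=pts("side",np.load(f"pics/{f}.npy"));J=w2j(P)
    m=(P[...,2]>.0835)&(P[...,2]<.0885)&(J[...,0]>-46)&(J[...,0]<10)&(J[...,1]>45)&(J[...,1]<119)&(im.max(-1)<90)
    j=J[m];print(f,m.sum(),np.percentile(j[:,1],[5,25,50,75,95]).round(1) if m.sum() else 0)
    m=(P[...,2]>.055)&(P[...,2]<.08)&(J[...,0]>-46)&(J[...,0]<-25)&(J[...,1]>45)&(J[...,1]<119)&(im.max(-1)<90)
    j=J[m];print(f,m.sum(),np.percentile(j[:,1],[5,25,50,75,95]).round(1) if m.sum() else 0)
for f in("side0","side7","side9","side10","side11"): jaw(f)
s=cv2.imread("pics/side11.png")
cv2.imwrite("pics/c15.png",cv2.resize(s[180:290,170:280],None,fx=5.4,fy=5.4,interpolation=2))
E
```

```text
13.75 [0.5848 0.2866 0.0568] yaw -3.97 z [-1.e-04 -5.e-03 -1.e+00] F [ 2.4 -9.2  3.6] w 0.226 q [-0.29  0.69 -0.39  1.65  0.33  0.87 -0.88]
[-7.79579913e-02  2.74290885e+02] 47.150884863694614
side0 65 [58.  61.1 64.8 68.4 70.1]
side0 45 [63.6 68.7 69.6 70.3 71. ]
side7 68 [58.7 61.9 65.3 68.8 71.2]
side7 49 [63.5 68.2 69.  69.7 70.7]
side9 65 [59.  62.7 65.1 68.7 70.6]
side9 46 [62.5 67.9 69.3 70.  70.9]
side10 71 [100.9 103.6 106.3 109.6 111.6]
side10 49 [103.7 110.5 111.7 112.2 113.7]
side11 54 [105.2 107.9 109.9 113.2 116.6]
side11 47 [112.3 115.4 116.2 117.  117.6]
```

View pics/c15.png

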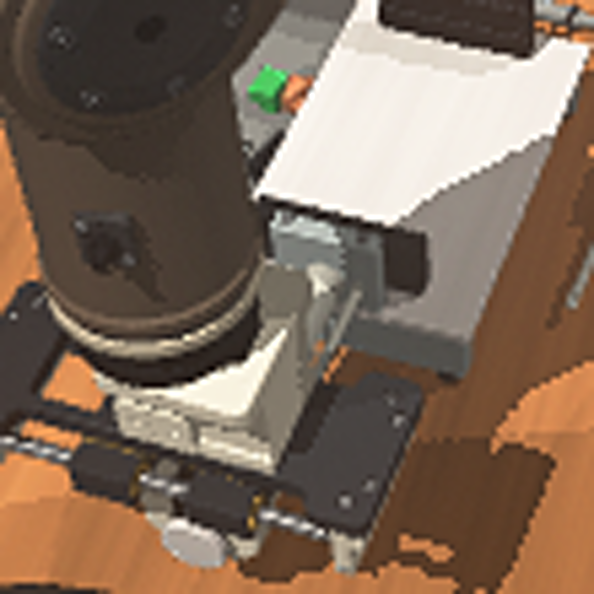

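Request:
{"name": "play_rows", "arguments": {"rows": [[[0,-0.003,0],[0,0,0],-1],[[0,-0.0045,0],[0,0,0],-1],[[0,-0.0045,0],[0,0,0],-1],[[0,-0.0045,0],[0,0,0],-1],[[0,-0.0045,0],[0,0,0],-1]]}}

```text
clock: 14.25
position: [0.5849, 0.2886, 0.0568]
ee_rot: [3.134, -0.109, 0.0]
force: [1.5, -9.5, 3.0]
width: 0.228
```

```bash
cat > m.py <<'E'
from h import *
import sys
n=sys.argv[1]
def jaw(f):
    im=cv2.imread(f"pics/{f}.png");P=pts("side",np.load(f"pics/{f}.npy"));J=w2j(P)
    m=(P[...,2]>.055)&(P[...,2]<.08)&(J[...,0]>-46)&(J[...,0]<-25)&(J[...,1]>45)&(J[...,1]<125)&(im.max(-1)<90)
    return np.median(J[m][:,1])
for k in "ab":
    shot("side",n+k); st();p=w2j(arm.observe()["position"]);print("tcp pull",p[1]-227.14,"jaw pull",jaw(n+k)-np.mean([jaw(x) for x in("side0","side7","side9")]))
E
python3 m.py s12
```

```text
14.3 [0.585  0.2885 0.0568] yaw -3.98 z [-2.0e-04 -5.4e-03 -1.0e+00] F [ 2.5 -9.9  3.1] w 0.234 q [-0.29  0.69 -0.39  1.65  0.33  0.87 -0.89]
tcp pull 49.10288141987019 jaw pull 48.896529468032625
14.35 [0.5849 0.2886 0.0568] yaw -3.97 z [-2.0e-04 -5.4e-03 -1.0e+00] F [ 1.2 -9.6  3.2] w 0.229 q [-0.29  0.69 -0.39  1.65  0.33  0.87 -0.89]
tcp pull 49.11817782307486 jaw pull 49.40826310434059
```

Request:
{"name": "play_rows", "arguments": {"rows": [[[0,-0.0015,0],[0,0,0],-1],[[0,-0.0015,0],[0,0,0],-1],[[0,-0.0015,0],[0,0,0],-1],[[0,-0.0015,0],[0,0,0],-1],[[0,-0.0015,0],[0,0,0],-1],[[0,-0.0015,0],[0,0,0],-1],[[0,-0.0015,0],[0,0,0],-1]]}}

```text
clock: 15.05
position: [0.585, 0.2892, 0.0568]
ee_rot: [3.134, -0.109, 0.0]
force: [2.5, -10.4, 3.2]
width: 0.225
```

```bash
python3 m.py s13; python3 -c "
import cv2;s=cv2.imread('pics/s13b.png');cv2.imwrite('pics/c16.png',cv2.resize(s,(800,600),interpolation=2))"
```

```text
15.1 [0.585  0.2892 0.0568] yaw -3.98 z [-3.0e-04 -5.5e-03 -1.0e+00] F [  2.1 -10.6   3.3] w 0.222 q [-0.29  0.69 -0.39  1.65  0.33  0.87 -0.89]
tcp pull 49.79952934175719 jaw pull 49.597068123177095
15.15 [0.585  0.2892 0.0568] yaw -3.98 z [-3.0e-04 -5.5e-03 -1.0e+00] F [ 1.2 -9.6  3.5] w 0.229 q [-0.29  0.69 -0.39  1.65  0.33  0.87 -0.89]
tcp pull 49.79365430153155 jaw pull 49.652297466500045
```

View pics/c16.png

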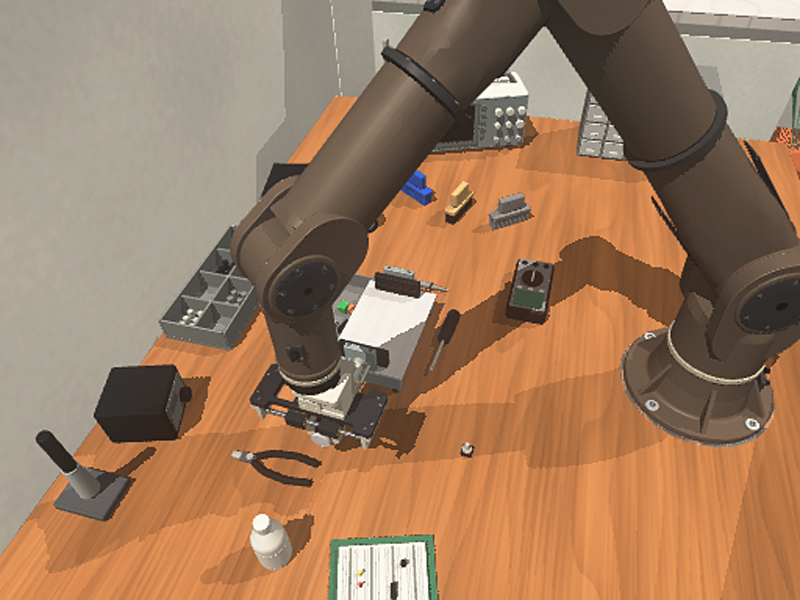

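Brush stands on the bench (460,200), the bystanders are where they were, and the knob is held steady with the rod about 49.7 mm out. Handing in.

```bash
python3 -c "
from cell import arm
print(arm.sign_off())"
```

```text
the job is handed in; nothing more can be done
None
```

I swept all four components into the tray with the wooden brush, put the brush back upright near where it started, and pulled the rod out. I handed in at about 15 s, still gripping the knob.

- **Sweep:** the pictures and depth showed the bed empty and all four parts lying in the tray, below the height of its walls.
- **Rod:** the pull measured about 49.8 mm from the gripper's travel and 49.6 mm from how far the jaw moved in the side picture. The spring force was about 10 N. All three agree with the ring being just out, which happens at 48 mm.
- **Not checked:** the gripper hid the ring itself in both views, so I judged its position only from those measurements.
- **Rest of the bench:** the other things in view in the last side picture had not moved. The arm hid part of the bench there.

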